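Right the fallen clamp stands

ROBOT

A 6-joint arm with a two-finger parallel gripper is mounted at the origin on the work surface. World frame = base frame: x ahead of the robot, y to its left, z up, the work surface at z = 0. Lengths are in m, angles in rad, forces in N, time in s.
With the tool pointing down it reaches from about 0.25 to 0.8 m from the base axis. Payload 3.9 kg.
Tool frame: the origin (TCP) lies at the very end of the fingers, on their centre line; the grasp point (between the pads) lies 19 mm behind it (ctrl.hold_point_z is the distance from the TCP to the grasp point, in m); y points along the fingers, z is the direction in which the jaws open and shut, and the axes are right-handed (so a half turn about y gives the same grasp; the last joint's range is limited). The gripper opens to 85 mm and grips with 20 to 120 N. Pads are 22 mm wide; open, the fingers measure 114 mm over their backs; the gripper's body (76 mm by 85 mm) begins 54 mm behind the grasp point. The pads swing forward as they close: fully open they stand 13 mm farther back than shut.
Start: joints at [1.206, 0.26, -0.138, 1.173, 0, 1.571], TCP at [0.187, 0.49, 0.203] pointing down, gripper open.
Joint ranges: [-2.78, 2.78], [-0.83, 1.72], [-1.28, 1.37], [-1.9, 2.12], [-1.57, 1.48], [-3.14, 3.14]. Speed limits (rad/s): [2.57, 2.57, 3.14, 3.14, 3.14, 3.14].

INTERFACE

Orientations are given as [roll, pitch, yaw] about the fixed x, y, z axes, in that order (R = Rz(yaw) Ry(pitch) Rx(roll)).
In Python, from bench import ctrl gives the robot as it stands.
- The arm moves only by the shell command python3 -m handwheel 'ROWS'. ROWS is JSON, one flat list of numbers, 5 for each row, row after row: the shift along the world's x, y, z in cm, then the turn about the world's z in degrees, then the gripper's target within -1 to 1 (shut at 1, half-way at 0, fully open at -1). A call has 1 to 12 rows; each row shifts and turns the pose as measured when the row begins; what a row does not reach is not made up. A row lasts 1/8 s, in which the tool goes at most 62.5 mm and 10.7 degrees, less where a joint would pass 70% of its speed; a pose out of reach is approached as far as the arm can. A call with a gripper value outside its range is refused whole. The fingers move at their own pace and stop on an object; the grip force is fixed at half the most. Time passes only in rows, so rows that do not move let the fingers close. It gives the time, the measured TCP pose, the force and the opening at its end, in the units of the state.
- ctrl.state(): the state, without advancing time (a new reading comes with each control period).
- ctrl.read_camera(name): name is "side" or "top"; returns a dict with "image" (400x640x3 uint8, red, green, blue), "K" (3x3 intrinsics, pixels), "rvec" (rotation vector, rad) and "tvec" (3), from world to camera coordinates, as OpenCV has them. Camera axes: x right, y down, z forward; pixel columns grow to the right and rows downward; lengths in m; the calibration is good to about 2 mm. A picture is of the moment at which its call begins. There is no depth.
- ctrl.finish_job(): hands the job in, once; it reports no verdict.
The state is a dict: "time": time; "qpos": joint angles; "dq": joint speeds; "joint_efforts": joint torques, N m; "position": TCP position; "ee_rot": TCP orientation; "force": force on the tool from outside, world axes, zero at the start; "wrist_torque": the same for the moment, N m; "width": finger opening in m.
Only numpy, scipy, OpenCV 4.12 (cv2) and the standard library are available. Lean on these libraries where they do the work, as an engineer would, in place of code of your own. Each camera call takes 0.05 s, during which the arm holds its last target. There are 200 camera calls.

TASK

Two small clamp stands, the blue and the green one, have been knocked over on the lab bench. Stand each back up on its base where it lies by pushing gently with the fingertips against its base plate, so that it tips over its back edge: do not lift or drag the stands, and do not grip them or push on their rods. Leave the grey stand and everything else on the bench as it is.

Things in the scene. Friction and masses are not known exactly. Their poses are not given: they have to be found in the camera images.
- blue: blue clamp stand: steel base plate 100 x 90 x 10 mm, 0.6-0.9 kg, with one rod. Origin: centre of the plate's underside; z: up along the rod; x: to the back edge (x = +50 mm; front edge -50); y: along the 90 mm width. Rod at x = +25 mm. Starts fallen on its back: plate on its back edge, nearly vertical (100 mm high, leaning 6 deg to the rod), rod level, pointing roughly away from the robot
- green: green clamp stand: steel base plate 100 x 90 x 10 mm, 0.6-0.9 kg, with one rod. Origin: centre of the plate's underside; z: up along the rod; x: to the back edge (x = +50 mm; front edge -50); y: along the 90 mm width. Rod at x = +25 mm. Starts fallen on its back: plate on its back edge, nearly vertical (100 mm high, leaning 6 deg to the rod), rod level, pointing roughly towards the robot
- grey: grey clamp stand: steel base plate 100 x 90 x 10 mm, 0.6-0.9 kg, with one rod. Origin: centre of the plate's underside; z: up along the rod; x: to the back edge (x = +50 mm; front edge -50); y: along the 90 mm width. Rod at x = +25 mm. Stands upright, undisturbed
- blue_rod: rod of the blue stand, fixed to its plate: 10 mm thick, top 170 mm from the plate's underside, 20 mm square clamp boss (20 mm brass screw to one side) 103-127 mm from it, black 14 mm cap at the end. Same origin and axes as the stand
- green_rod: rod of the green stand, fixed to its plate: 10 mm thick, top 170 mm from the plate's underside, 20 mm square clamp boss (20 mm brass screw to one side) 103-127 mm from it, black 14 mm cap at the end. Same origin and axes as the stand
- blue_heel (a point): middle of the back edge of the blue stand's underside, on the bench: the edge to tip over. About 2 N, level, high on the plate's rod-side face, away from the rod, starts the tipping; once the plate leans some 20 deg the other way it falls flat by itself and the rod swings up behind the pushing hand
- green_heel (a point): the same point of the green stand, which tips in the same way
- wash_bottle: white bottle with red cap, 52 mm diameter, 150 mm tall; origin under its centre
- amber_jar: amber jar, 56 mm diameter, 85 mm tall; origin under its centre
- red_pot: red plastic pot, 90 mm diameter, 110 mm tall; origin under its centre
- beaker: glass beaker, 72 mm diameter, 90 mm tall; origin under its centre
- petri_dish: flat glass dish, 94 mm diameter, 19 mm tall; origin under its centre

How it is judged:
At the end, for the whole second after the job is handed in: Blue and green stands upright on their bases (within 0.06 rad, underside within 8 mm of the bench), at rest, each back edge within 70 mm of where it lay; the grey stand and all other things within 20 mm of their places and upright (angle between each of blue, green's own z axis and vertical below 0.06 rad and height (world z) of each of blue, green below 0.008 m and distance of each of blue_heel, green_heel from where it was at the start of the episode below 0.07 m and linear speed of each of blue, green below 0.02 m/s and angular speed of each of blue, green below 0.1 rad/s and distance of each of grey, wash_bottle, amber_jar, red_pot, beaker, petri_dish from where it was at the start of the episode below 0.02 m and angle between each of grey, wash_bottle, amber_jar, red_pot, beaker, petri_dish's own z axis and vertical below 0.1 rad); the robot touches nothing.
It fails at once if a fallen stand is lifted: its back edge leaves the bench by more than 30 mm (height (world z) of any of blue_heel, green_heel above 0.03 m).
It fails at once if the fingers grip or push the rod of a fallen stand (over 8 N) (contact force between any of blue_rod, green_rod and the fingers above 8 N).
It fails at once if a fallen stand is gripped or struck: the fingers bear on it with over 25 N (contact force between any of blue, green and the fingers above 25 N).
It fails at once if a fallen stand is shoved along the bench by more than 90 mm (distance of any of blue_heel, green_heel from where it was at the start of the episode above 0.09 m).
It fails at once if the standing grey stand or another bystander is pushed aside (over 20 mm) or tipped (over 0.3 rad) (distance of any of grey, wash_bottle, amber_jar, red_pot, beaker, petri_dish from where it was at the start of the episode above 0.02 m or angle between any of grey, wash_bottle, amber_jar, red_pot, beaker, petri_dish's own z axis and vertical above 0.3 rad).
It also fails if it takes over 43 s, if anything falls off the work surface, if the arm or the gripper's body presses on something with over 40 N, if the wrist force passes 120 N, or if a joint passes its speed limit or range.

## Working session

There is one attempt and no reset: what is moved stays moved. The work goes in short steps, Python scripts to look and compute and a shell command to move; the robot and the scene stay as the last step left them, time stands still between calls to the robot, and variables do not carry over. Pictures are saved under pics/ and viewed, about 8 in all and at most 12, crops included, and the job is handed in when it is done.

```bash
mkdir -p pics
cat > h.py <<'E'
import numpy as np, cv2
from bench import ctrl
def shot(n,f):
    c=ctrl.read_camera(n); cv2.imwrite(f'pics/{f}.png',cv2.cvtColor(c['image'],cv2.COLOR_RGB2BGR))
    np.savez(f'pics/{f}.npz',**{k:np.array(c[k]) for k in('image','K','rvec','tvec')}); return c
def load(f): return np.load(f'pics/{f}.npz')
def ray(c,uv):
    R=cv2.Rodrigues(np.array(c['rvec'],float))[0]; t=np.array(c['tvec'],float).ravel()
    p=cv2.undistortPoints(np.array([[uv]],float),np.array(c['K'],float),None).ravel()
    return -R.T@t, R.T@np.array([p[0],p[1],1])
def onz(c,uv,z):
    o,d=ray(c,uv); return o+d*(z-o[2])/d[2]
def proj(c,P):
    return cv2.projectPoints(np.array(P,float).reshape(-1,1,3),np.array(c['rvec'],float),np.array(c['tvec'],float),np.array(c['K'],float),None)[0].reshape(-1,2)
E
python3 - <<'E'
from h import *
for n in('top','side'):
    c=shot(n,n+'0'); print(n,ray(c,(320,200)))
print(ctrl.state())
E
```

```text
top (array([ 0.48294859, -0.00243272,  1.22449584]), array([ 0.1013241 , -0.02869312, -0.99453065]))
side (array([ 0.16429346, -0.89564727,  0.76654475]), array([ 0.35680139,  0.73501916, -0.57662872]))
{'time': 0.1, 'qpos': array([ 1.20601759e+00,  2.60611720e-01, -1.39257193e-01,  1.17271805e+00,
       -1.31699029e-05,  1.57082065e+00]), 'dq': array([-6.18006762e-04, -1.27041009e-03,  2.15687245e-03, -6.94549123e-05,
        6.41852924e-04, -1.00692555e-04]), 'joint_efforts': array([ 6.79376280e-04, -4.06510627e+01,  2.54527545e+01,  1.01271080e-02,
        4.74436831e-05,  2.97193075e-06]), 'position': array([0.18705174, 0.48981998, 0.20244518]), 'ee_rot': array([-1.57258696e+00, -1.32134325e-05, -3.64803036e-01]), 'force': array([-0.354017  , -0.32270555,  0.03319677]), 'wrist_torque': array([ 0.00292372,  0.03244904, -0.01811069]), 'width': 0.08520712007615283}
```

View pics/top0.png

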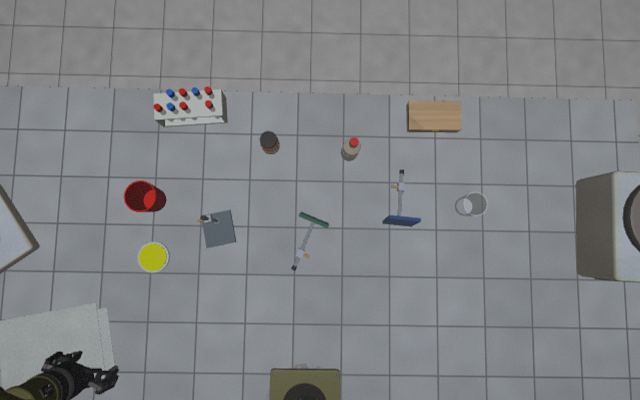

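View pics/side0.png

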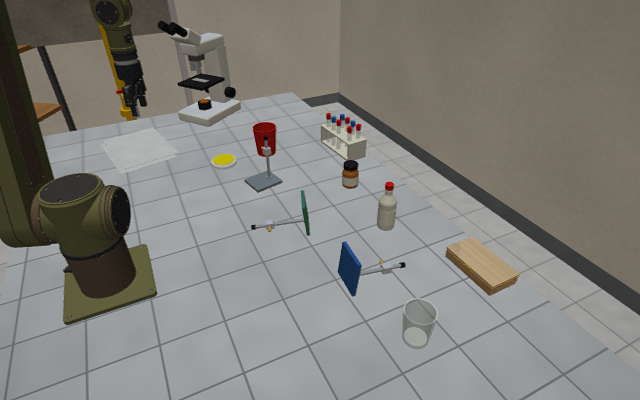

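Run:
```python
from h import *
c=load('top0'); im=c['image']; hsv=cv2.cvtColor(im,cv2.COLOR_RGB2HSV)
for n,lo,hi in(('blue',(100,100,40),(125,255,255)),('green',(70,80,30),(95,255,255))):
    m=cv2.inRange(hsv,lo,hi); m[:,:250]=0; m[:160]=0; m[280:]=0; m[:,450:]=0
    cs,_=cv2.findContours(m,cv2.RETR_EXTERNAL,cv2.CHAIN_APPROX_NONE); k=max(cs,key=cv2.contourArea)
    r=cv2.minAreaRect(k); print(n,cv2.contourArea(k),r); 
    h=cv2.convexHull(k); ap=cv2.approxPolyDP(h,1.5,True)[:,0]
    for p in ap: print(p,onz(c,p,.1).round(3),onz(c,p,0.).round(3))
a=im[160:285,280:430]; a=cv2.resize(a,None,fx=5,fy=5,interpolation=cv2.INTER_CUBIC)
s=load('side0')['image'][180:300,240:415]; s=cv2.resize(s,None,fx=4,fy=4,interpolation=cv2.INTER_CUBIC)[:, :700]
cv2.imwrite('pics/topc.png',a[...,::-1]); 
for nm,uv,z in(('jar',(270,150),0),('bottle',(350,157),0),('beaker',(465,205),0),('grey',(220,228),0.01)): print(nm,onz(c,uv,z).round(3))
```

```text
blue 73.5 ((404.4752502441406, 218.24754333496094), (31.24416732788086, 3.383126735687256), 5.710592269897461)
[389 216] [ 0.556 -0.231  0.1  ] [ 0.562 -0.252  0.   ]
[418 218] [ 0.551 -0.314  0.1  ] [ 0.557 -0.342  0.   ]
[420 220] [ 0.546 -0.32   0.1  ] [ 0.551 -0.348  0.   ]
[389 218] [ 0.55  -0.231  0.1  ] [ 0.556 -0.252  0.   ]
green 40.5 ((313.6035461425781, 220.25413513183594), (29.928897857666016, 2.5223703384399414), 22.833654403686523)
[300 214] [0.557 0.021 0.1  ] [0.563 0.023 0.   ]
[327 225] [ 0.527 -0.056  0.1  ] [ 0.531 -0.06   0.   ]
[327 227] [ 0.521 -0.056  0.1  ] [ 0.525 -0.061  0.   ]
jar [0.762 0.121 0.   ]
bottle [ 0.745 -0.13   0.   ]
beaker [ 0.6   -0.489  0.   ]
grey [0.516 0.265 0.01 ]
```

View pics/topc.png

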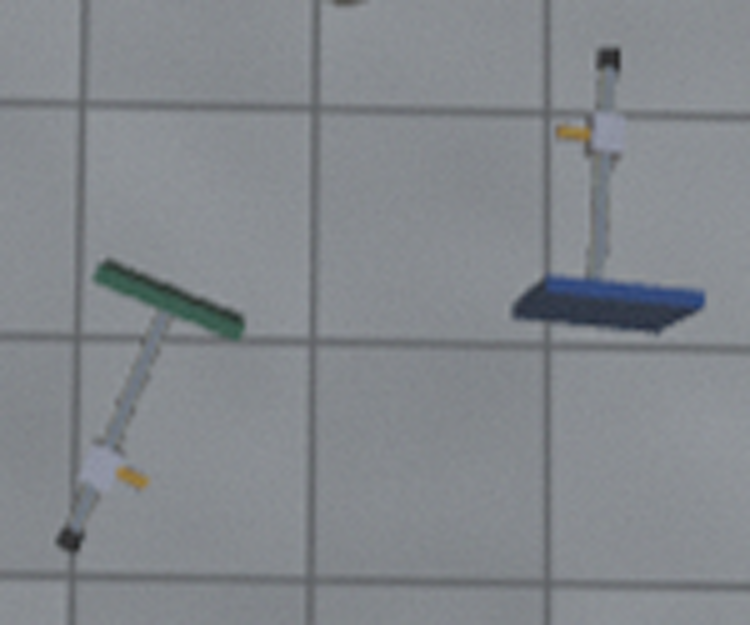

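Run:
```python
from h import *
c=load('top0')
D=dict(blue=((389.2,215.6),(421.2,218.4),(401.6,171.6)),green=((298.8,216),(328.4,227.6),(294,268)))
for n,(a,b,k) in D.items():
    A,B=onz(c,a,.098),onz(c,b,.098); K=onz(c,k,.012); d=B-A; L=np.linalg.norm(d); d/=L
    M=(A+B)/2; nr=np.array([-d[1],d[0],0]); nr*=np.sign(nr@(K-M)); yaw=np.degrees(np.arctan2(d[0],-d[1]))  # jaw axis=(-sin,cos)
    heel=M-nr*.0205
    print(n,'len',L.round(4),'mid',M.round(3),'n_rod',nr.round(3),'yaw',yaw,'heel',heel.round(3),'cap-M',(K-M)@nr,(K-M)@d)
    print('  start(30mm off)',(M+nr*.035).round(3),'end',(heel-nr*.13).round(3),'plate far edge',(heel-nr*.1).round(3))
b=[onz(c,p,0) for p in((382.4,223.6),(412,226.4))]; print('blue heel direct',b,(b[0]+b[1])/2)
```

```text
blue len 0.0916 mid [ 0.554 -0.278  0.098] n_rod [ 0.998 -0.069  0.   ] yaw -3.9710645214110176 heel [ 0.533 -0.277  0.098] cap-M 0.14633473788005114 0.0004972949777148632
  start(30mm off) [ 0.589 -0.281  0.098] end [ 0.403 -0.268  0.098] plate far edge [ 0.433 -0.27   0.098]
green len 0.09 mid [ 0.535 -0.018  0.098] n_rod [-0.937  0.348 -0.   ] yaw -20.383969608457285 heel [ 0.555 -0.025  0.098] cap-M 0.14680578685518522 -0.004545983299818792
  start(30mm off) [ 0.503 -0.006  0.098] end [ 0.676 -0.07   0.098] plate far edge [ 0.648 -0.06   0.098]
blue heel direct [array([ 0.53812851, -0.23140712,  0.        ]), array([ 0.53110338, -0.32302878,  0.        ])] [ 0.53461595 -0.27721795  0.        ]
```

```bash
python3 -m handwheel '[2.5,-4.5,1,0,0, 3,-4.8,1,0,0, 3,-4.8,1,0,0, 3,-4.8,0,0,0, 3,-4.8,0,0,0, 3,-4.8,0,0,0, 3,-4.8,0,0,0, 3,-4.8,0,0,0, 3,-4.8,0,0,0, 2,-3,0,0,0, 0,0,0,0,0]'
```

```text
time: 1.48
position: [0.477, 0.0151, 0.2291]
ee_rot: [-1.575, 0.001, -0.362]
force: [-1.7, -0.0, -0.2]
width: 0.0428
```

```bash
python3 -m handwheel '[1.3,-1.6,-2,0,0, 0,0,-4,0,0, 0,0,-4,0,0, 0,0,-3,0,0, 0,0,-1.5,0,0, 0,0,0,0,0]'
python3 - <<'E'
from h import *
s=shot('side','side1')['image'][140:320,200:450]
cv2.imwrite('pics/side1c.png',cv2.resize(s,None,fx=3,fy=3,interpolation=cv2.INTER_CUBIC)[...,::-1])
print(ctrl.state()['position'])
E
```

```text
time: 2.22
position: [0.4855, 0.0033, 0.0792]
ee_rot: [-1.574, 0.006, -0.357]
force: [-0.1, -0.2, 0.6]
width: 0.0425
[0.48611067 0.0032435  0.07985126]
```

View pics/side1c.png

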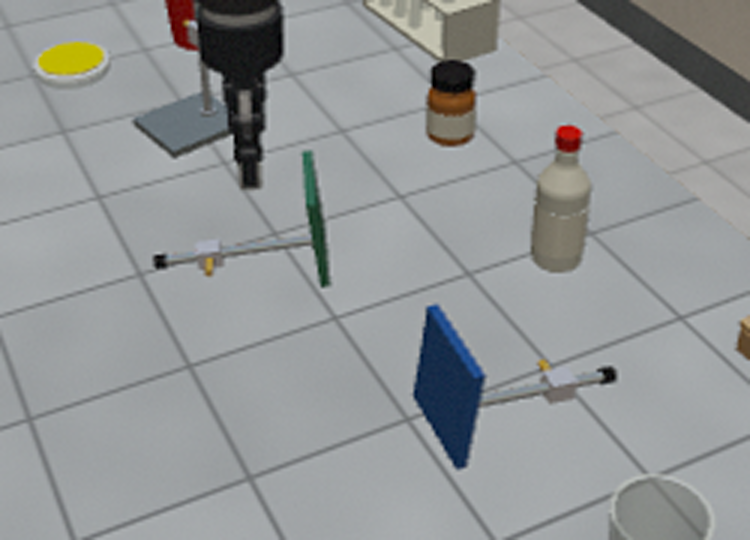

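```bash
python3 -m handwheel '[1.2,-0.5,-0.5,0,0, 1.2,-0.5,-0.5,0,0, 0.6,-0.25,0,0,0, 0.6,-0.25,0,0,0, 0.6,-0.25,0,0,0, 0.6,-0.25,0,0,0, 0.6,-0.25,0,0,0]'
python3 - <<'E'
from h import *
p=ctrl.state()['position']; n=np.array([-.937,.348,0]); H=np.array([.555,-.025,0]); print('s',-(p-H)@n, 'lat',(p-H)@[.348,.937,0])
E
```

```text
time: 3.15
position: [0.5467, -0.0205, 0.072]
ee_rot: [-1.571, -0.001, -0.357]
force: [-0.6, 1.2, 0.4]
width: 0.0427
s -0.009365452780938928 lat 0.0012752197900466576
```

```bash
python3 -m handwheel '[0.75,-0.3,0,0,0, 0.95,-0.35,0,0,0, 2,-0.75,0,0,0, 4,-1.5,0,0,0, 4,-1.5,0,0,0, 0,0,2,0,0, 0,0,4,0,0, 0,0,5,0,0]'
python3 - <<'E'
from h import *
s=shot('side','side2')['image'][140:320,200:450]
cv2.imwrite('pics/side2c.png',cv2.resize(s,None,fx=3,fy=3,interpolation=cv2.INTER_CUBIC)[...,::-1])
print(ctrl.state()['position'],ctrl.state()['force'])
E
```

```text
time: 4.15
position: [0.6665, -0.0672, 0.1773]
ee_rot: [-1.574, 0.01, -0.357]
force: [0.9, -0.3, -0.2]
width: 0.0427
[ 0.6703112  -0.06755972  0.18580676] [ 1.53082967 -0.52791242  4.59405949]
```

View pics/side2c.png

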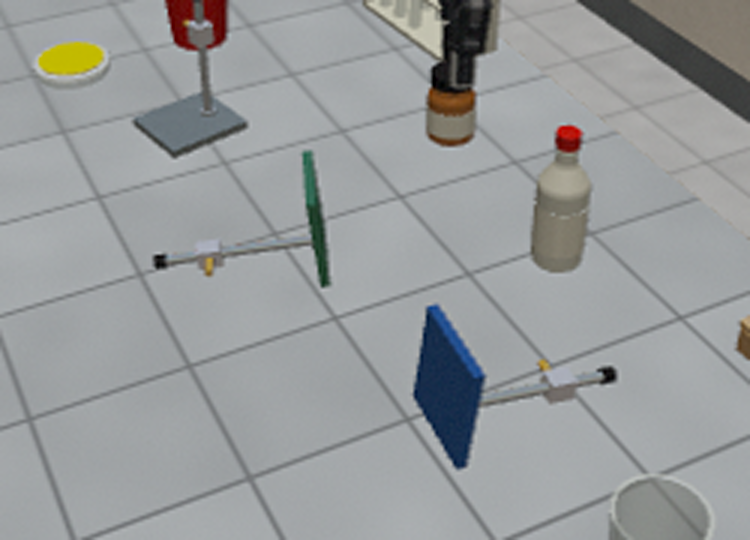

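Run:
```python
from h import *
c=load('side1'); t=load('top0')
f=lambda P:((proj(c,P)-[200,140])*3).round(0).tolist()
print('tcp',f([.486,.003,.08]),'gmid top',f([.535,-.018,.098]),'g heel',f([.555,-.025,0]),'bmid',f([.554,-.278,.098]),f([.533,-.277,0]))
M=np.array([.535,-.018,.098]);d=np.array([.348,.937,0])*.045
print('g ends',f([M+d,M-d]))
c2=load('side2'); print('tcp now',((proj(c2,[.668,-.0675,.181])-[200,140])*3).round())
tc=shot('top','top2')['image'][130:285,260:430]
cv2.imwrite('pics/top2c.png',cv2.resize(tc,None,fx=4,fy=4,interpolation=cv2.INTER_CUBIC)[...,::-1])
```

```text
tcp [[253.0, 195.0]] gmid top [[308.0, 178.0]] g heel [[332.0, 257.0]] bmid [[462.0, 339.0]] [[435.0, 432.0]]
g ends [[305.0, 152.0], [311.0, 206.0]]
tcp now [[459.  94.]]
```

View pics/top2c.png

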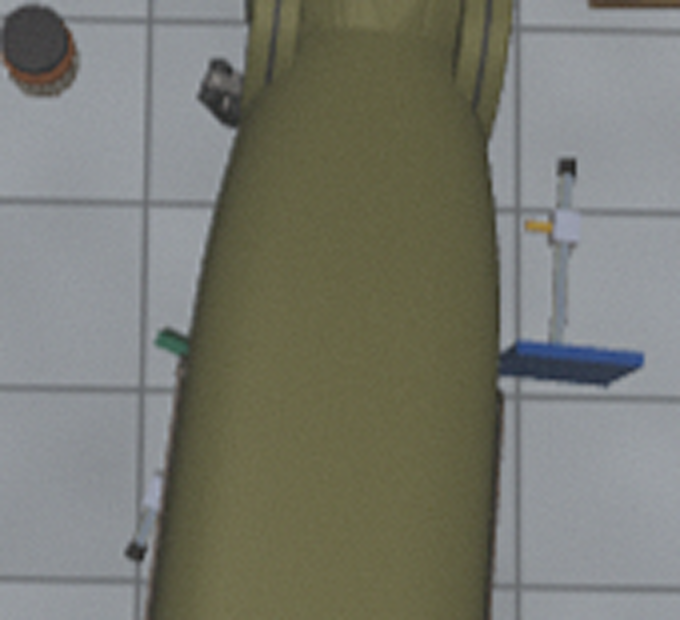

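Green did not tip: it lies exactly as before, so the half-open fingertips (about 10 mm above the TCP in the picture) must have slid over the top. I'll retry lower, checking mid-push.

```bash
python3 -m handwheel '[-4.5,1.6,0,0,0, -4.6,1.7,0,0,0, -4.6,1.7,0,0,0, -4.6,1.7,0,0,0, -1,0.4,-1,0,0, 0,0,-4,0,0, 0,0,-4,0,0, 0,0,-3.5,0,0, 0,0,0,0,0]'
```

```text
time: 5.38
position: [0.475, 0.0044, 0.0542]
ee_rot: [-1.569, -0.007, -0.357]
force: [-1.0, -0.1, -0.2]
width: 0.0427
```

```bash
python3 -m handwheel '[1.9,-0.7,0,0,0, 1.9,-0.7,0,0,0, 0.95,-0.35,0,0,0, 0.6,-0.22,0,0,0, 0.6,-0.22,0,0,0, 0.6,-0.22,0,0,0]'
python3 - <<'E'
from h import *
p=ctrl.state()['position']; n=np.array([-.937,.348,0]); H=np.array([.555,-.025,0]); print('s',-(p-H)@n, 'lat',(p-H)@[.348,.937,0],p[2],ctrl.state()['force'])
s=shot('side','side3')['image'][140:320,200:450]
cv2.imwrite('pics/side3c.png',cv2.resize(s,None,fx=3,fy=3,interpolation=cv2.INTER_CUBIC)[...,::-1])
E
```

```text
time: 6.12
position: [0.543, -0.0202, 0.0586]
ee_rot: [-1.568, -0.008, -0.356]
force: [-2.0, -0.2, -0.7]
width: 0.0431
s -0.012919675102681544 lat 0.00029954502636506396 0.058602684003255044 [-1.9963475  -0.2392467  -0.67018222]
```

View pics/side3c.png

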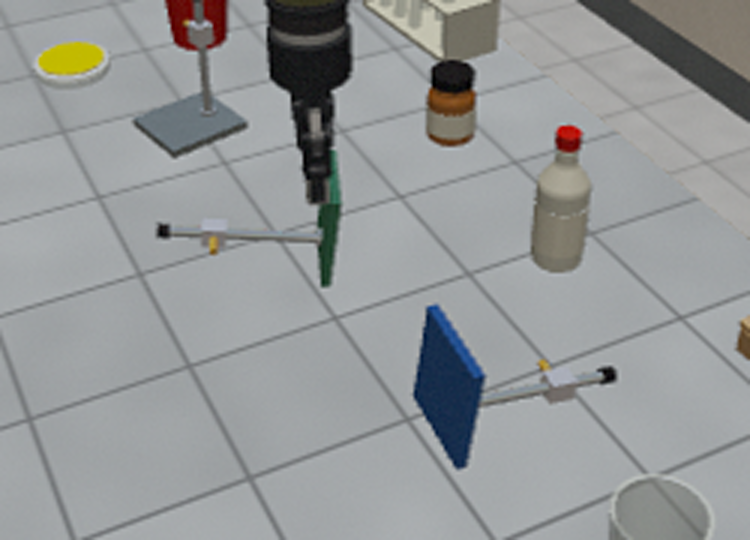

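```bash
python3 -m handwheel '[0.6,-0.22,-0.3,0,0, 0.9,-0.35,-0.2,0,0, 1.6,-0.6,-0.2,0,0]'; python3 -m handwheel '[3,-1.1,-0.2,0,0, 4.2,-1.6,0,0,0, 0.5,-0.2,2,0,0, 0,0,4,0,0, 0,0,5,0,0, 0,0,0,0,0]'
python3 - <<'E'
from h import *
s=shot('side','side4')['image'][140:320,200:450]
cv2.imwrite('pics/side4c.png',cv2.resize(s,None,fx=3,fy=3,interpolation=cv2.INTER_CUBIC)[...,::-1])
print(ctrl.state()['position'],ctrl.state()['force'])
E
```

```text
time: 6.55
position: [0.5762, -0.0324, 0.0514]
ee_rot: [-1.568, -0.01, -0.355]
force: [-0.5, 0.5, -0.5]
width: 0.0427
time: 7.3
position: [0.6607, -0.0644, 0.1588]
ee_rot: [-1.568, -0.012, -0.356]
force: [0.5, -0.5, 0.5]
width: 0.0429
[ 0.65902332 -0.06424201  0.15609943] [ 0.30317361 -0.0952388  -0.5492681 ]
```

View pics/side4c.png

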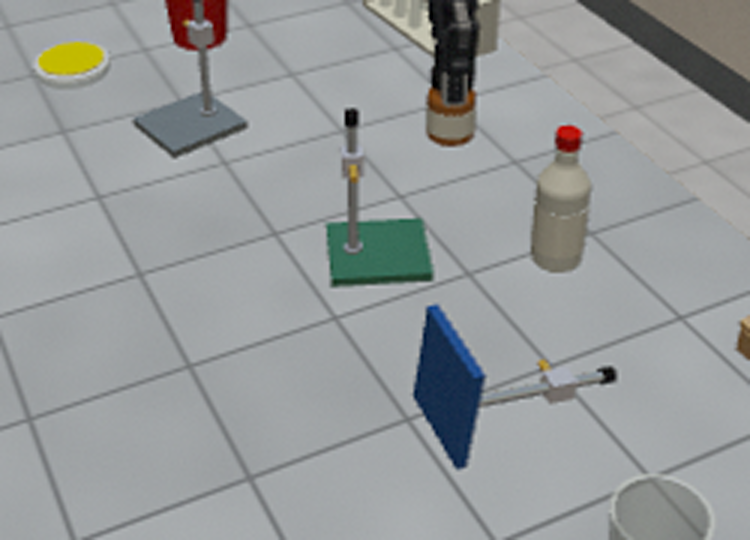

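```bash
python3 -m handwheel '[0,0,5,0,0, 0,0,4,4,0, -0.5,-4,0,4,0, -1,-4.5,0,4,0, -1,-4.5,0,4,0, -1,-4.5,0,0,0, -0.5,-4,0,0,0, 0,0,0,0,0]'
```

```text
time: 8.35
position: [0.6135, -0.2843, 0.2319]
ee_rot: [-1.569, 0.013, -0.064]
force: [0.7, 1.5, -0.2]
width: 0.0425
```

```bash
python3 -m handwheel '[0.8,0,-3,0,0, 0.2,0,-4,0,0, 0,0,-4,0,0, 0,0,-4,0,0, 0,0,-1.5,0,0, 0,0,-0.5,0,0, 0,0,0,0,0]'
```

```text
time: 9.22
position: [0.6232, -0.2789, 0.0517]
ee_rot: [-1.564, 0.018, -0.06]
force: [-0.4, -0.2, 0.3]
width: 0.0429
```

```bash
python3 -m handwheel '[-2,-0.3,0,0,0, -2,0.1,0,0,0, -1.1,0.1,0,0,0, -0.6,0.05,0,0,0, -0.6,0.05,0,0,0, -0.6,0.05,0,0,0]'
python3 - <<'E'
from h import *
p=ctrl.state()['position']; n=np.array([.998,-.069,0]); H=np.array([.534,-.277,0]); print('s',-(p-H)@n, 'lat',(p-H)@[.069,.998,0],p[2],ctrl.state()['force'])
s=shot('side','side5')['image'][180:340,220:470]
cv2.imwrite('pics/side5c.png',cv2.resize(s,None,fx=3,fy=3,interpolation=cv2.INTER_CUBIC)[...,::-1])
E
```

```text
time: 9.98
position: [0.5602, -0.2809, 0.0597]
ee_rot: [-1.57, 0.002, -0.059]
force: [0.6, 1.1, 0.7]
width: 0.0426
s -0.026395302422427595 lat -0.0020863740501339124 0.05966500504554087 [0.56709794 1.09595306 0.68535842]
```

View pics/side5c.png

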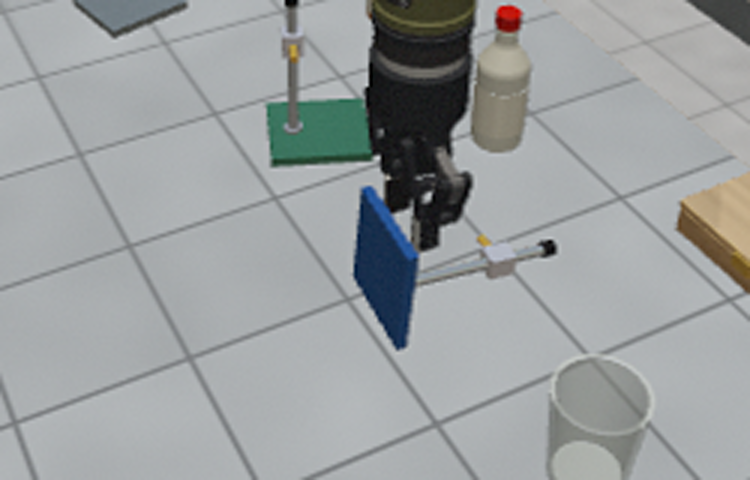

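```bash
python3 -m handwheel '[-0.6,0.05,-0.3,0,0, -0.6,0.05,-0.3,0,0, -0.6,0.05,-0.2,0,0]'; python3 -m handwheel '[-0.9,0.07,-0.2,0,0, -1.6,0.1,-0.2,0,0, -3.2,0.2,-0.2,0,0, -4.4,0.3,0,0,0, -0.8,0,2,0,0, 0,0,4,0,0, 0,0,5,0,0, 0,0,5,0,0, 0,0,0,0,0]'
python3 - <<'E'
from h import *
s=shot('side','side6')['image'][130:370,150:470]
cv2.imwrite('pics/side6c.png',cv2.resize(s,None,fx=2.4,fy=2.4,interpolation=cv2.INTER_CUBIC)[...,::-1])
print(ctrl.state()['position'],ctrl.state()['force'])
E
```

```text
time: 10.4
position: [0.5416, -0.2795, 0.0514]
ee_rot: [-1.571, 0.001, -0.058]
force: [0.8, -0.0, 0.5]
width: 0.0426
time: 11.52
position: [0.4139, -0.2672, 0.2038]
ee_rot: [-1.564, 0.021, -0.06]
force: [-0.2, 1.2, -0.3]
width: 0.0425
[ 0.41263292 -0.26638134  0.20163183] [-0.14262889  0.06303722  0.03935714]
```

View pics/side6c.png

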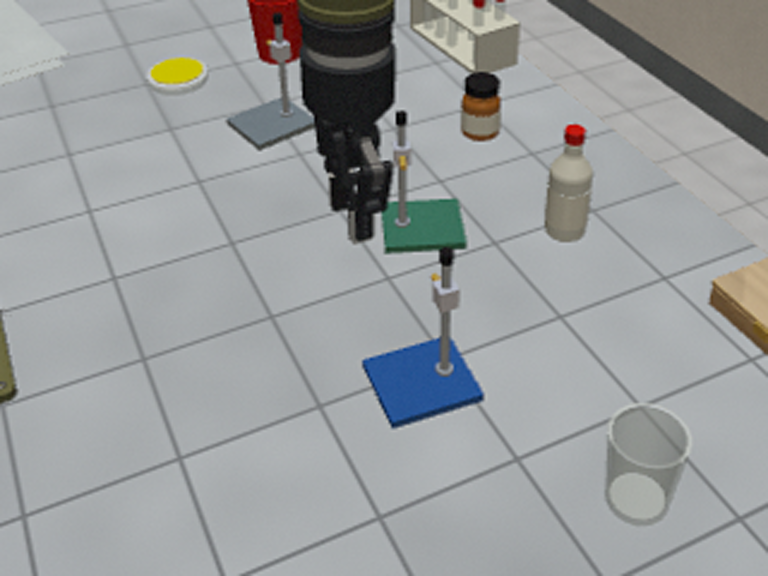

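```bash
python3 -m handwheel '[-3,0,2,0,0, -3,0,1,0,0, 0,0,0,0,0, 0,0,0,0,0]'
python3 - <<'E'
from h import *
c=shot('side','side7'); c0=load('side0')
hsv=cv2.cvtColor(c['image'],cv2.COLOR_RGB2HSV)
for n,lo,hi,H,nr in(('blue',(100,150,40),(125,255,255),(.534,-.277),(.998,-.069)),('green',(70,80,30),(95,255,255),(.555,-.025),(-.937,.348))):
    m=cv2.inRange(hsv,lo,hi); k=max(cv2.findContours(m,0,1)[0],key=cv2.contourArea)
    P=np.array([onz(c,p[0],.01)[:2] for p in k])-H; nr=np.array(nr); s=-P@nr; l=P@[-nr[1],nr[0]]
    print(n,'s range',s.min().round(3),s.max().round(3),'lat',l.min().round(3),l.max().round(3))
d=cv2.absdiff(c['image'],c0['image']).max(2)>40
for n,(x0,y0,x1,y1) in dict(pot=(250,120,280,158),petri=(208,150,240,170),grey=(244,138,285,192),jar=(340,158,362,190),bottle=(375,180,400,232),beaker=(400,296,440,350)).items(): print(n,int(d[y0:y1,x0:x1].sum()))
E
```

```text
time: 12.08
position: [0.3469, -0.2635, 0.2253]
ee_rot: [-1.556, 0.036, -0.059]
force: [0.0, 0.4, -0.1]
width: 0.0426
blue s range 0.005 0.106 lat -0.049 0.047
green s range -0.005 0.094 lat -0.044 0.054
pot 1061
petri 0
grey 1732
jar 0
bottle 0
beaker 0
```

Run:
```python
from h import *
a=load('side0')['image']; c=ctrl.read_camera('top')['image']; t=load('top0')['image']
d=cv2.absdiff(load('side4')['image'],a).max(2)>40; print('side4 pot/grey',d[120:158,250:280].sum(),d[138:192,244:285].sum())
d=cv2.absdiff(c,t).max(2)>40
print('top pot',d[175:218,120:170].sum(),'grey',d[200:250,195:240].sum(),'petri',d[240:275,135:172].sum())
print(ctrl.state()['force'],np.abs(ctrl.state()['dq']).max()); ctrl.finish_job()
```

```text
side4 pot/grey 0 0
top pot 0 grey 0 petri 0
[-0.09170495  0.7872351  -0.14647145] 0.01527294160966299
the job is handed in; nothing more can be done
```

Both the blue and the green stand are back upright on their bases, and I handed the job in at about 12 s of the 43 s allowed.

**What I did:** I pushed each stand's base plate over its back edge with the half-open fingertips straddling the rod line. I then moved the hand ahead of the rising rod and lifted clear.

**First push on green failed:** I pushed too high, at TCP height 72 mm. The picture afterwards showed the stand lying as before, probably because the fingertips slid over the plate's top. A second push at about 55 mm tipped it. Blue went over on its first push, at about the same height.

**Last checks:**
- **Stands:** The last side picture I viewed shows both plates flat and both rods vertical. Their back edges measure within about 5 mm of where they lay along the tipping direction. Sideways, the plates are centred within about 5 mm.
- **Bystanders:** Comparing pictures with the start found no change at the bottle, jar, beaker or dish. The final side comparison did flag the pot and the grey stand, most likely because the arm was then in front of them. The final top view and an earlier side view both showed zero change there.
- **Robot:** It is clear of everything, with under 1 N on the tool. That is within the noise seen when the arm was free.

I have no direct reading of the peak finger forces; the most I saw, reading only between calls, was about 2 N while pushing. One stray reading of 4.6 N came during a lift with nothing in contact.

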